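Slide the rocker cover onto the rails and press its cap home

ROBOT

A 6-joint arm with a two-finger parallel gripper is mounted at the origin on the work surface. World frame = base frame: x ahead of the robot, y to its left, z up, the work surface at z = 0. Lengths are in m, angles in rad, forces in N, time in s.
With the tool pointing down it reaches from about 0.35 to 0.975 m from the base axis. Payload 4.9 kg.
Tool frame: the origin (TCP) lies midway between the tips of the shut fingers; the grasp point (between the pads) lies 19 mm behind it; z points along the fingers, y is the line along which they close (so a half turn about z gives the same grasp; the last joint's range is limited). The gripper opens to 85 mm and grips with 20 to 120 N. Pads are 22 mm wide; open, the fingers measure 114 mm over their backs; the gripper's body (76 mm by 85 mm) begins 54 mm behind the grasp point. The pads swing forward as they close: fully open they stand 13 mm farther back than shut.
Start: joints at [-1.339, 0.053, 1.613, -0, 1.476, -0.119], TCP at [0.215, -0.587, 0.231] pointing down, gripper open.
Joint ranges: [-3.01, 3.01], [-1.01, 2.22], [0.06, 2.58], [-1.02, 4.17], [0.09, 2.62], [-3.14, 3.14]. Speed limits (rad/s): [2.57, 2.57, 3.14, 3.14, 3.14, 3.14].

INTERFACE

Orientations are given as a unit quaternion [w, x, y, z].
In Python, from plant import state, grab_frame, job_done, cut_out, place_of gives the robot as it stands.
- The arm moves only by the tool jog_arm, never from a script. Its argument "motion" is text: rows parted by semicolons, each of 7 numbers parted by spaces: the opening in per cent of the stroke, from 0 (shut) to 100 (fully open), then the shift along the tool's x, y, z as a fraction of full scale, then the turn, a rotation vector about the tool's x, y, z as a fraction of full scale. A call has exactly 5 rows; each row is the pose to reach, as a shift and turn from the pose commanded when the call began, along the tool's axes at that moment; what a row does not reach only later rows make up. Full scale, the value 1, is 50 cm for a shift and 1.5 rad for a turn. A row lasts 1/8 s, in which the tool goes at most 62.5 mm and 10.7 degrees, less where a joint would pass 70% of its speed; a pose out of reach is approached as far as the arm can. A call with a number of a shift or a turn outside -1 to 1 is refused whole. A call with a gripper value outside its range is refused whole. The fingers move at their own pace and stop on an object; the grip force is fixed at half the most. Time passes only in rows, so rows that repeat a pose let the fingers close, or fill a call up. It gives the time, the measured TCP pose, the force, the opening and the grip force at its end, in the units of the state.
- state(): the state, without advancing time (a new reading comes with each control period).
- grab_frame(name): name is "scene" or "top"; returns a dict with "color" (400x640x3 uint8, red, green, blue), "range_z" (400x640 float32, m along the optical axis (not along the pixel's ray), 0 where there is no reading), "intrinsics" (3x3 intrinsics, pixels), "world_from_camera" (4x4, takes a point from camera to world coordinates). Camera axes: x right, y up, looking along -z (the intrinsics and any distortion apply to the point x, -y, -z); pixel columns grow to the right and rows downward; lengths in m; the calibration is good to about 2 mm. A picture is of the moment at which its call begins.
- job_done(): hands the job in; it is judged then, once.
Trained networks look in the newest picture that a camera, given by its name, has taken for a name from the list of things; names that differ only in an ending like _2 or _b are one class to them, and where a whole thing is asked for, a point or a joint stands for the part that bears it (a point fixed in the world has none). Each returns a list of dicts, best first, with "p" (0 to 1); they miss things now and then, are a little off and sometimes report something else, mostly with a low value. They report only what shows in the picture. A call takes as long as a camera call. They do not tell look-alikes from the thing itself.
- cut_out(camera, thing): "pixels" (400x640 bool, what is visible of it).
- place_of(camera, thing): "at" ([x, y, z] in m, in world coordinates, good to about 4 mm: a listed point, or the origin of a listed thing).
The state is a dict: "time": time; "joint_pos": joint angles; "joint_vel": joint speeds; "joint_efforts": joint torques, N m; "tool_pos": TCP position; "tool_rot": TCP orientation; "contact_force": force on the tool from outside, world axes, zero at the start; "ft_torque": the same for the moment, N m; "gripper_width": opening from 0.0 (shut) to 1.0 (fully open); "grasp_force": force on a finger pad.
Only numpy, scipy, OpenCV 4.12 (cv2) and the standard library are available. Lean on these libraries where they do the work, as an engineer would, in place of code of your own. Each camera call takes 0.05 s, during which the arm holds its last target. There are 200 camera calls.

TASK

Slide the aluminium rocker cover off the plywood deck onto the stand's two narrow rails until it sits against the end stop, square and centred across the rails, never lifting or tipping it on the way. Only then press the black filler cap down until it is fully home, and leave the cover lying there. Leave everything else on the bench undisturbed.

Things in the scene. Friction and masses are not known exactly. Their poses are not given: they have to be found in the camera images.
- stand: Fixed stand. Origin on the bench below the line where deck meets rails; x runs along the rails to the stop, z up. Plywood deck: x -180 to 0 mm, 156 wide, top at z = 72. Two steel rails 10 mm wide, centred at y = -24 and +24, x 0 to 130, tops at z = 70, open between and outside. Stop: upright plate 90 wide, face at x = 130, 10 thick, top at z = 96; past it a low ledge (z = 14) to x = 220.
- seat (a point): Fixed point on the stand, midway between the rails at the height of their tops (stand x = 75 mm, z = 70 mm): where the origin of the cover must come. Same axes as the stand.
- cover: Loose aluminium rocker cover, about 0.55 kg, too wide to grasp. Origin at the centre of its flat underside, x along its length, z up. Flange 110 (x) by 96 (y) by 16 mm, bolt heads at the corners; on it a box 92 by 74 mm, top at z = 38; filler neck at x = -20, y = 0. It starts on the deck, somewhat turned and off-centre, its x roughly along the stand's x.
- cap (a joint): Push-on filler cap on the cover's neck, a black plastic disc 40 mm wide and 14 high: travel down in m, about 0 when it sits high with the steel neck showing under it, 0.010 when fully home. It resists with about 5 N, stays where it is left and does not come off.
- cap_top (a point): Centre of the top face of the cap, 20 mm behind the cover's origin (cover x = -20 mm) and 63.5 mm above its underside while the cap is up, 53.5 mm when fully home. z up.
- bin_a: Bystander: open red plastic bin of valves with springs, 200 mm (x) by 120 mm (y) by 75 mm high, valve stems up to 101 mm high; origin under its centre.
- bottle: Bystander: upright clear bottle, 64 mm diameter, 190 mm high; origin under its centre.
- driver: Bystander: screwdriver lying on the bench by the deck end of the stand.
- wrench: Bystander: steel wrench lying on the bench beyond the stand.
- spring: Bystander: valve spring standing on the stand's base ledge past the stop, 32 mm diameter, 41 mm high; origin under its centre.
- plug: Bystander: brass pipe plug with a square head standing on the same ledge, 26 mm diameter, 26 mm high; origin under its centre.
There are look-alikes about, which are no part of the job. Several things have the shape of the cover; the one meant has the colours described above.

How it is judged:
By the outcome, as a careful person would: the job done as asked, in the order asked, and still so for the second after the job is handed in, with the robot touching nothing.
It also fails if it takes over 67 s, if anything falls off the work surface, if the arm or the gripper's body presses on something with over 40 N, if the wrist force passes 120 N, or if a joint passes its speed limit or range.

## Working session

There is one attempt and no reset: what is moved stays moved. The work goes in short steps, Python scripts to look and compute and a tool call to move; the robot and the scene stay as the last step left them, time stands still between calls to the robot, and variables do not carry over. Pictures are saved under pics/ and viewed, at most 10 in all, crops included, and the job is handed in when it is done.

Besides the shell and the picture viewer there is one more tool, called after "Request:" as name(argument=value, ...), one argument or row to a line, values as JSON. jog_arm: Moves the arm, as the interface text tells. Shift numbers are shares of 50 cm and turn numbers shares of 1.5 rad, none past 1 either way. Its arguments: {"type":"object","properties":{"motion":{"type":"string"}},"required":["motion"]}

```bash
ls; mkdir -p pics
python3 - <<'E'
from plant import *
import cv2
for n in("scene","top"):
    f=grab_frame(n); cv2.imwrite(f"pics/{n}0.png",f["color"][:,:,::-1])
    for t in("stand","cover","cap_top","spring","plug","bin_a","bottle","driver","wrench"):
        print(n,t,[(d["at"] if not hasattr(d["at"],"round") else d["at"].round(3),round(d["p"],2)) for d in place_of(n,t)])
print(state())
E
```

```text
pics
scene stand [([0.5484, 0.0526, 0.0032], 0.81)]
scene cover [([0.3292, 0.1638, -0.0017], 0.93), ([0.5808, -0.0243, 0.0717], 0.88), ([0.4075, -0.2352, 0.0005], 0.56)]
scene cap_top [([0.3953, -0.2186, 0.0635], 0.69), ([0.3221, 0.1779, 0.0646], 0.64), ([0.5836, -0.039, 0.1307], 0.47)]
scene spring [([0.4861, 0.2298, 0.013], 0.46)]
scene plug [([0.5508, 0.229, 0.0153], 0.59)]
scene bin_a [([0.5736, 0.4279, 0.0021], 0.69), ([0.5359, 0.1247, 0.0704], 0.31)]
scene bottle [([0.5245, -0.4546, 0.0003], 0.68)]
scene driver [([0.5606, -0.3409, 0.0007], 0.68)]
scene wrench [([0.7621, 0.0327, -0.0009], 0.72)]
top stand [([0.549, 0.0482, 0.0001], 0.93)]
top cover [([0.3303, 0.1648, -0.0027], 0.83), ([0.4034, -0.233, -0.0002], 0.62), ([0.5768, -0.0271, 0.0711], 0.59)]
top cap_top [([0.5795, -0.0374, 0.136], 0.74), ([0.3971, -0.2194, 0.0572], 0.62), ([0.325, 0.185, 0.0608], 0.44)]
top spring [([0.486, 0.23, 0.0145], 0.66)]
top plug [([0.5446, 0.2308, 0.0144], 0.59)]
top bin_a [([0.5761, 0.4302, -0.0004], 0.73), ([0.5755, -0.0277, 0.0692], 0.44)]
top bottle [([0.5239, -0.4538, -0.0024], 0.66)]
to
[... 167 characters left out ...]
3096e+00,  5.27064214e-02,  1.61293149e+00, -2.50141769e-05,
        1.47601248e+00, -1.18998265e-01]), 'joint_vel': array([-1.01358688e-04, -7.12353097e-04, -1.19803005e-04,  1.37344672e-04,
       -7.36836475e-04, -9.00196233e-06]), 'joint_efforts': array([ 1.58009209e-05, -3.93697965e+01, -3.70471323e+01, -3.46854006e-05,
        5.05893258e-04, -2.24416922e-06]), 'tool_pos': array([ 0.21474575, -0.5869101 ,  0.23128076]), 'tool_rot': array([-2.81222849e-05,  9.84659783e-01,  1.74485274e-01, -1.40580490e-05]), 'contact_force': array([ 0.12698494,  0.74644675, -0.03693216]), 'ft_torque': array([-0.03563946, -0.03008126, -0.01405627]), 'grasp_force': 0.0, 'gripper_width': 1.002534880246584}
```

View pics/top0.png

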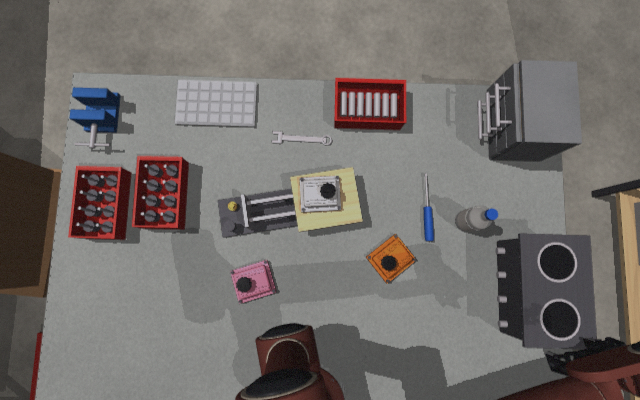

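View pics/scene0.png

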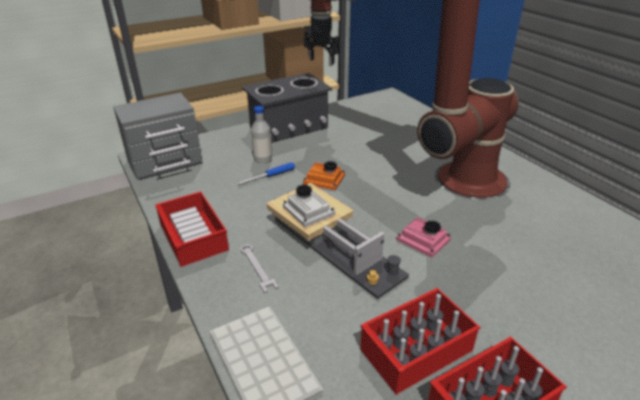

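Top view: the aluminium cover sits on the plywood deck at px (322,193) with its cap at (328,190). The rails run left to the stop at (245,210), with the plug and spring past it at (233,206) and (238,225). The pink and orange covers are look-alikes. Next I'll measure stand and cover geometry from depth.

```bash
cat > h.py <<'E'
from plant import *
import numpy as np, cv2
def cloud(n):
    f=grab_frame(n);K=f["intrinsics"];Z=f["range_z"]
    v,u=np.mgrid[:400,:640]
    P=np.stack([(u-K[0,2])*Z/K[0,0],-(v-K[1,2])*Z/K[1,1],-Z,np.ones_like(Z)],-1)@f["world_from_camera"].T
    P=P[...,:3];P[Z==0]=np.nan
    return f["color"],P
def rect(p):
    (c,wh,a)=cv2.minAreaRect((p[:,:2]*1000).astype(np.float32));return np.round(c,1),np.round(wh,1),round(a,2)
E
python3 - <<'E'
from h import *
C,P=cloud("top")
np.save("P.npy",P)
roi=(P[...,0]>.42)&(P[...,0]<.68)&(P[...,1]>-.16)&(P[...,1]<.3)
z=P[...,2]
print(np.histogram(z[roi],np.arange(-.01,.15,.004)))
yel=roi&(C[...,0].astype(int)-C[...,2]>45)&(z>.06)&(z<.08)
print("deck",rect(P[yel]),P[yel][:,2].mean(),yel.sum())
for a,b in((.082,.095),(.104,.116),(.124,.15)):
    for lo,hi in ((-.16,.08),(.08,.3)):
        m=roi&(z>a)&(z<b)&(P[...,1]>lo)&(P[...,1]<hi)
        if m.sum()>8: print(a,lo,m.sum(),rect(P[m]),P[m].mean(0).round(4))
m=roi&(z>.006)&(z<.022);print("ledge",rect(P[m]),m.sum())
m=roi&(z>.06)&(z<.075)&(P[...,1]>.05)&~yel;print("rails",rect(P[m]),m.sum(),P[m].mean(0))
big=cv2.resize(C[150:250,200:380],None,fx=4.4,fy=4.4,interpolation=cv2.INTER_CUBIC);cv2.imwrite("pics/crop1.png",big[:,:,::-1])
E
```

```text
(array([  98, 1955, 4073, 1021,  188, 1058,  709,   70,   17,   36,   17,
         18,   24,   12,   17,   68,   78,   34,   65,  773, 1447,  292,
         18,  131,  245,  120,   96,   16,   67,  325,  276,   40,    0,
          6,   13,   74,   89,   10,    0]), array([-0.01 , -0.006, -0.002,  0.002,  0.006,  0.01 ,  0.014,  0.018,
        0.022,  0.026,  0.03 ,  0.034,  0.038,  0.042,  0.046,  0.05 ,
        0.054,  0.058,  0.062,  0.066,  0.07 ,  0.074,  0.078,  0.082,
        0.086,  0.09 ,  0.094,  0.098,  0.102,  0.106,  0.11 ,  0.114,
        0.118,  0.122,  0.126,  0.13 ,  0.134,  0.138,  0.142,  0.146]))
deck (array([565.8, -40. ]), array([153. , 177.1]), 10.66) 0.07140508467480812 1415
0.082 -0.16 449 (array([577.1, -23. ]), array([ 96.1, 109.8]), 4.92) [ 0.5707 -0.0223  0.0878]
0.082 0.08 72 (array([522.3, 180.3]), array([89.5, 10.8]), 11.3) [0.5203 0.1789 0.0919]
0.104 -0.16 682 (array([577.2, -22.7]), array([73.6, 91. ]), 5.11) [ 0.5747 -0.0173  0.1097]
0.124 -0.16 189 (array([578.9, -42.5]), array([39.8, 39.8]), 16.17) [ 0.5782 -0.0425  0.1339]
ledge (array([541. ,  59.6]), array([426.8, 236. ]), 89.89) 2025
rails (array([551.3, 116. ]), array([103.2, 158.4]), 18.11) 393 [0.53826271 0.11381108 0.0687349 ]
```

View pics/crop1.png

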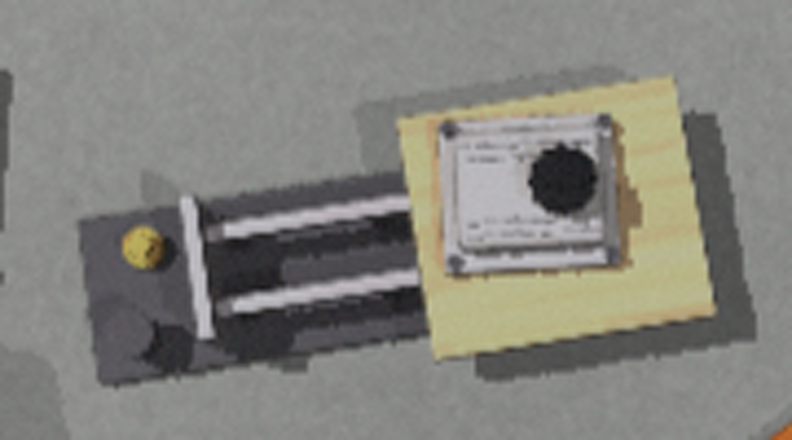

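```bash
cat >> h.py <<'E'
from scipy.spatial.transform import Rotation as R
O=np.array([.5484,.0481]);A=np.radians(11.1);EX=np.array([-np.sin(A),np.cos(A)]);EY=np.array([-np.cos(A),-np.sin(A)])
def S(x,y,z): # stand mm -> world m
    return np.r_[O+x/1000*EX+y/1000*EY,z/1000]
def T(p): # world -> stand mm
    d=np.asarray(p)[:2]-O;return np.round([d@EX*1000,d@EY*1000,p[2]*1000],1)
def plan(p,deg): # tool y at deg from world x, tool z down
    s=state();w,x,y,z=s["tool_rot"];r=R.from_quat([x,y,z,w])
    a=np.radians(deg);Y=np.array([np.cos(a),np.sin(a),0]);Zd=np.array([0,0,-1.]);t=R.from_matrix(np.c_[np.cross(Y,Zd),Y,Zd])
    print("shift",(r.inv().apply(p-s["tool_pos"])/.5).round(4),"turn",((r.inv()*t).as_rotvec()/1.5).round(4))
E
python3 - <<'E'
from h import *
plan(np.array([.42,-.30,.25]),-35)
E
```

```text
shift [ 0.5827 -0.3978 -0.0374] turn [-0.     -0.     -0.4061]
```

Request:
jog_arm(
  motion="100 0.58 -0.4 -0.037 0 0 -0.406; 100 0.58 -0.4 -0.037 0 0 -0.406; 100 0.58 -0.4 -0.037 0 0 -0.406; 100 0.58 -0.4 -0.037 0 0 -0.406; 100 0.58 -0.4 -0.037 0 0 -0.406",
)

```text
time: 1.68
tool_pos: [0.396, -0.3306, 0.2481]
tool_rot: [0.0, 0.887, 0.462, 0.0]
contact_force: [0.7, -0.1, -0.0]
gripper_width: 1.0
grasp_force: 0.0
```

Run:
```python
from h import *
plan(np.array([.577,-.023,.22]),5)
```

```text
shift [ 0.7115 -0.0565  0.0561] turn [ 6.000e-04  3.000e-04 -4.656e-01]
```

Request:
jog_arm(
  motion="100 0.12 -0.01 0.01 0 0 -0.09; 100 0.24 -0.02 0.02 0 0 -0.2; 100 0.36 -0.03 0.02 0 0 -0.3; 100 0.48 -0.04 0.03 0 0 -0.4; 100 0.6 -0.05 0.04 0 0 -0.46",
)

```text
time: 2.3
tool_pos: [0.5477, -0.0703, 0.228]
tool_rot: [0.001, 0.677, 0.736, 0.0]
contact_force: [0.6, 0.3, 0.5]
gripper_width: 0.998
grasp_force: 0.0
```

Request:
jog_arm(
  motion="100 0 0 0 0 0 0; 100 0 0 0 0 0 0; 100 0 0 0 0 0 0; 100 0 0 0 0 0 0; 100 0 0 0 0 0 0",
)

```text
time: 2.92
tool_pos: [0.5466, -0.073, 0.2279]
tool_rot: [0.0, 0.679, 0.734, 0.0]
contact_force: [-0.2, -0.4, -0.5]
gripper_width: 1.001
grasp_force: 0.0
```

Run:
```python
from h import *
print(state()["tool_pos"])
plan(np.array([.577,-.023,.19]),5)
```

```text
[ 0.54656239 -0.07303632  0.22786772]
shift [0.0951 0.0684 0.0757] turn [ 0.0002  0.0001 -0.0066]
```

Request:
jog_arm(
  motion="100 0.05 0.035 0.02 0 0 -0.003; 100 0.095 0.068 0.04 0 0 -0.007; 100 0.095 0.068 0.06 0 0 -0.007; 100 0.095 0.068 0.076 0 0 -0.007; 100 0.095 0.068 0.076 0 0 -0.007",
)

```text
time: 3.55
tool_pos: [0.5761, -0.0228, 0.1887]
tool_rot: [-0.001, 0.675, 0.738, -0.001]
contact_force: [-0.0, -0.2, -0.3]
gripper_width: 1.0
grasp_force: 0.0
```

Run:
```python
from h import *
print(state()["tool_pos"])
plan(np.array([.577,-.023,.083]),5)
C,P=cloud("scene");z=P[...,2];roi=(P[...,0]>.42)&(P[...,0]<.68)&(P[...,1]>-.16)&(P[...,1]<.08)
cv2.imwrite("pics/s1.png",cv2.resize(C[120:300,220:480],None,fx=3,fy=3)[:,:,::-1])
```

```text
[ 0.57607418 -0.02284659  0.18869273]
shift [-0.0005  0.0022  0.2114] turn [-0.0012 -0.0002  0.0008]
```

View pics/s1.png

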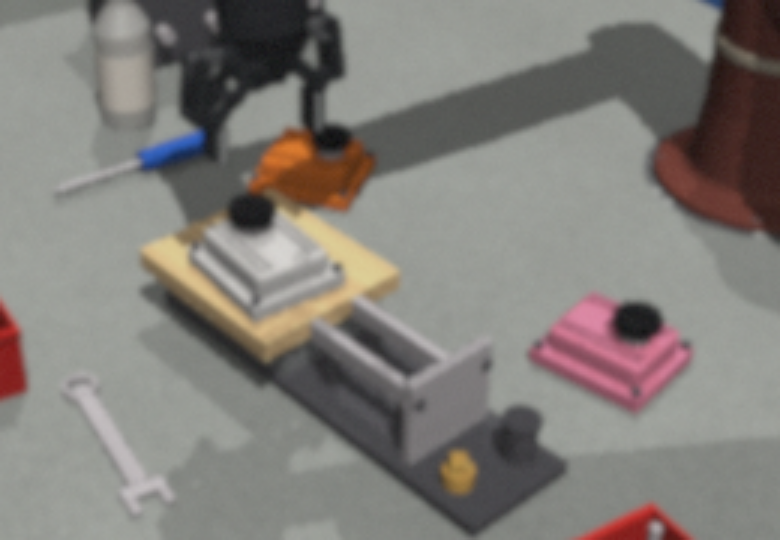

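The gripper hovers above the cover at crop px (265,60), with its fingers straddling across the stand. Now I'll descend around the box.

Request:
jog_arm(
  motion="100 0 0.002 0.05 -0.001 0 0; 100 0 0.002 0.1 -0.001 0 0; 100 0 0.002 0.14 -0.001 0 0; 100 0 0.002 0.16 -0.001 0 0; 100 0 0.002 0.17 -0.001 0 0",
)

```text
time: 4.22
tool_pos: [0.578, -0.0222, 0.1045]
tool_rot: [0.001, 0.675, 0.738, 0.001]
contact_force: [0.4, 1.0, -0.0]
gripper_width: 1.005
grasp_force: 0.0
```

Request:
jog_arm(
  motion="100 0 0 0.01 0 0 0; 100 0 0 0.02 0 0 0; 100 0 0 0.03 0 0 0; 100 0 0 0.04 0 0 0; 100 0 0 0.04 0 0 0",
)

```text
time: 4.85
tool_pos: [0.5775, -0.022, 0.0841]
tool_rot: [0.0, 0.675, 0.738, 0.0]
contact_force: [-0.8, -0.6, 0.4]
gripper_width: 0.997
grasp_force: 0.0
```

Run:
```python
from h import *
s=state();print(s["tool_pos"],s["contact_force"])
plan(np.array([.577,-.023,.083]),5)
C,P=cloud("scene")
cv2.imwrite("pics/s2.png",cv2.resize(C[140:260,240:400],None,fx=4.5,fy=4.5,interpolation=cv2.INTER_CUBIC)[:,:,::-1])
```

```text
[ 0.57753989 -0.02197259  0.08406671] [-0.79988451 -0.64610715  0.38899721]
shift [-0.002  -0.0013  0.0021] turn [ 0.0003 -0.0002  0.0015]
```

View pics/s2.png

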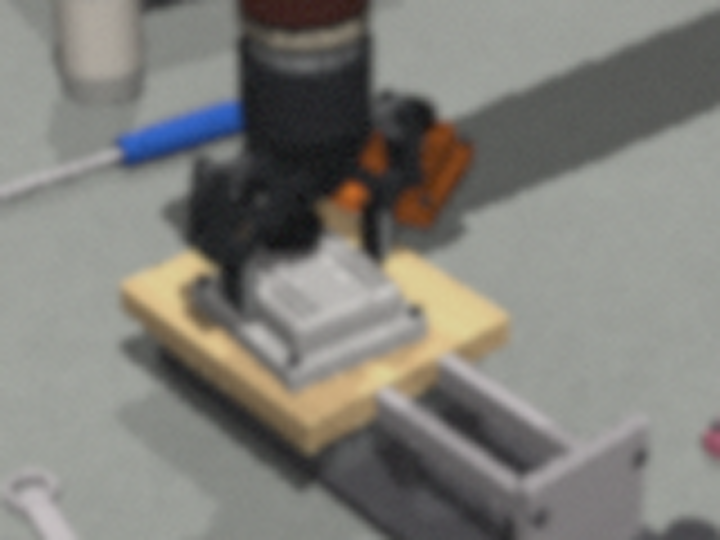

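The fingers straddle the box, with the pads at crop px (240,280) and (375,235), above the flange. I'll close them without squeezing.

Request:
jog_arm(
  motion="93 0 0 0 0 0 0; 91 0 0 0 0 0 0; 90 0 0 0 0 0 0; 89 0 0 0 0 0 0; 89 0 0 0 0 0 0",
)

```text
time: 5.52
tool_pos: [0.5785, -0.0221, 0.0851]
tool_rot: [0.001, 0.675, 0.738, 0.001]
contact_force: [1.4, 0.2, 1.2]
gripper_width: 0.889
grasp_force: 1.0
```

Run:
```python
from h import *
p=state()["tool_pos"];print(T(p))
plan(S(T(p)[0],0,84),11.1)
```

```text
[-74.7 -16.1  85.1]
shift [-0.0034 -0.0319  0.0022] turn [ 0.002   0.0002 -0.0695]
```

Request:
jog_arm(
  motion="89 -0.001 -0.006 0 0 0 -0.012; 89 -0.002 -0.012 0 0 0 -0.026; 89 -0.002 -0.018 0 0 0 -0.04; 89 -0.003 -0.025 0 0 0 -0.055; 89 -0.003 -0.032 0 0 0 -0.07",
)

```text
time: 6.15
tool_pos: [0.5624, -0.0251, 0.0851]
tool_rot: [0.001, 0.635, 0.773, 0.001]
contact_force: [5.2, 0.8, 1.7]
gripper_width: 0.892
grasp_force: 2.4
```

Request:
jog_arm(
  motion="88 0 0 0 0 0 0; 88 0 0 0 0 0 0; 88 0 0 0 0 0 0; 90 0 0 0 0 0 0; 90 0 0 0 0 0 0",
)

```text
time: 6.78
tool_pos: [0.5613, -0.025, 0.0839]
tool_rot: [-0.0, 0.635, 0.772, -0.0]
contact_force: [1.3, 0.4, 1.4]
gripper_width: 0.899
grasp_force: 0.7
```

```bash
cat >> h.py <<'E'
def look():
    C,P=cloud("top");z=P[...,2];roi=(P[...,0]>.42)&(P[...,0]<.68)&(P[...,1]>-.16)&(P[...,1]<.165)&(C.max(-1)>90)
    for a,b in((.080,.097),(.103,.116)):
        m=(roi&(z>a)&(z<b)).astype(np.uint8)
        n,l,st,_=cv2.connectedComponentsWithStats(m);k=1+st[1:,4].argmax();q=P[l==k]
        c,wh,an=rect(q);print(T(np.r_[c/1000,0]),wh,an,len(q))
E
python3 - <<'E'
from h import *
s=state();print(T(s["tool_pos"]),s["contact_force"],s["grasp_force"],s["gripper_width"]);look()
E
```

```text
[-74.2   1.4  83.9] [1.30657128 0.42189603 1.44760343] 0.681422296911478 0.8993894947602571
[-31.9  25.1   0. ] [73.7 35.7] 44.78 111
[-44.1  12.7   0. ] [50.  32.3] 9.93 144
```

Request:
jog_arm(
  motion="95 0 0 0 0 0 0; 100 0 0 0 0 0 0; 100 0 0 -0.03 0 0 0; 100 0 0 -0.1 0 0 0; 100 0 0 -0.2 0 0 0",
)

```text
time: 7.45
tool_pos: [0.5609, -0.0248, 0.1851]
tool_rot: [-0.001, 0.635, 0.772, -0.0]
contact_force: [-0.2, -0.1, -0.6]
gripper_width: 1.001
grasp_force: 0.0
```

Run:
```python
from h import *
p=state()["tool_pos"];print(T(p))
plan(S(-170,0,170),11.1)
```

```text
[-74.    1.8 185.1]
shift [-0.1921  0.0035  0.0299] turn [-0.0009 -0.0006  0.0005]
```

Request:
jog_arm(
  motion="65 -0.06 0.003 0.0 0 0 0; 65 -0.13 0.003 0 0 0 0; 65 -0.19 0.003 0 0 0 0; 65 -0.19 0.003 0 0 0 0; 65 -0.19 0.003 0.02 0 0 0",
)

```text
time: 8.07
tool_pos: [0.5825, -0.1177, 0.176]
tool_rot: [0.002, 0.635, 0.772, 0.001]
contact_force: [0.3, -0.8, 0.1]
gripper_width: 0.649
grasp_force: 0.0
```

Run:
```python
from h import *
p=state()["tool_pos"];print(T(p))
look()
C,P=cloud("top")
cv2.imwrite("pics/c3.png",cv2.resize(C[150:250,200:380],None,fx=4.4,fy=4.4,interpolation=cv2.INTER_CUBIC)[:,:,::-1])
```

```text
[-169.2   -1.5  176. ]
[-69.6   2.6   0. ] [ 96.5 101.4] 8.79 289
[-72.    2.6   0. ] [73.4 87.8] 9.73 567
```

View pics/c3.png

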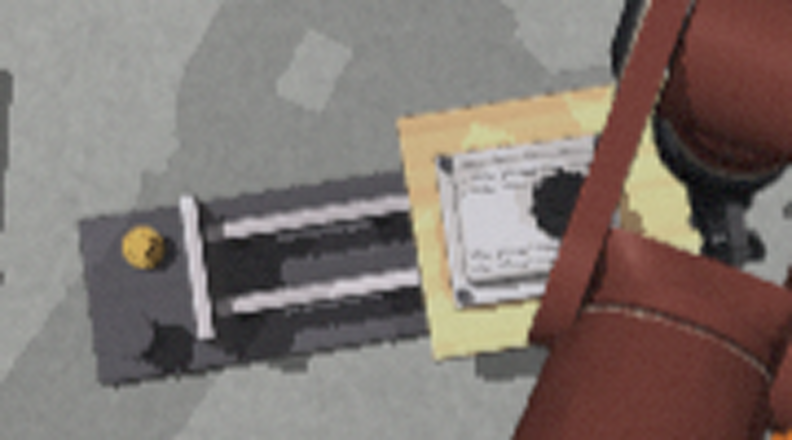

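The top view shows the cover nearly square, about 2 mm off centre, with the arm hiding its rear. I'll go down behind it and push with two fingers.

Run:
```python
from h import *
plan(S(-168,0,75),11.1)
```

```text
shift [-4.000e-04  1.000e-04  1.961e-01] turn [-0.0006 -0.001   0.0012]
```

Request:
jog_arm(
  motion="65 0 0 0.06 0 0 0.001; 65 0 0 0.12 0 0 0.001; 65 0 0 0.16 0 0 0.001; 65 0 0 0.18 0 0 0.001; 65 0 0 0.19 0 0 0.001",
)

```text
time: 8.8
tool_pos: [0.5822, -0.1177, 0.0796]
tool_rot: [0.001, 0.636, 0.772, 0.001]
contact_force: [0.5, -0.1, 0.6]
gripper_width: 0.651
grasp_force: 0.0
```

Request:
jog_arm(
  motion="65 0.01 0 0 0 0 0; 65 0.02 0 0 0 0 0; 65 0.03 0 0 0 0 0; 65 0.04 0 0 0 0 0; 65 0.05 0 0 0 0 0",
)

```text
time: 9.43
tool_pos: [0.5772, -0.093, 0.0799]
tool_rot: [0.001, 0.636, 0.772, 0.001]
contact_force: [0.4, -0.5, 0.3]
gripper_width: 0.654
grasp_force: 0.0
```

Run:
```python
from h import *
s=state();print(T(s["tool_pos"]),s["contact_force"])
plan(S(-100,0,75),11.1)
```

```text
[-144.    -1.1   79.9] [ 0.37388806 -0.46237439  0.28858642]
shift [ 0.088  -0.0022  0.0097] turn [ 0.0012  0.0002 -0.0004]
```

Request:
jog_arm(
  motion="65 0.01 -0.001 0.01 0 0 0; 65 0.03 -0.001 0.01 0 0 0; 65 0.055 -0.001 0.01 0 0 0; 65 0.08 -0.001 0.01 0 0 0; 65 0.1 -0.001 0.01 0 0 0",
)

```text
time: 10.05
tool_pos: [0.5669, -0.0436, 0.0747]
tool_rot: [0.001, 0.635, 0.772, 0.0]
contact_force: [1.3, -5.6, -0.4]
gripper_width: 0.649
grasp_force: 2.1
```

Run:
```python
from h import *
s=state();print(T(s["tool_pos"]),s["contact_force"])
look()
plan(S(-10,0,75),11.1)
```

```text
[-93.6  -0.5  74.7] [ 1.26851781 -5.63489071 -0.36597947]
[-0.7  3.8  0. ] [96.4 53.9] 11.15 164
[ 6.5 -2.1  0. ] [37.  81.2] 77.81 268
shift [ 0.1644 -0.0008 -0.0007] turn [ 0.0007 -0.0009  0.0001]
```

Request:
jog_arm(
  motion="65 0.03 -0.001 0 0 0 0; 65 0.06 -0.001 0 0 0 0; 65 0.1 -0.001 0 0 0 0; 65 0.13 -0.001 0 0 0 0; 65 0.158 -0.001 0 0 0 0",
)

```text
time: 10.72
tool_pos: [0.5512, 0.034, 0.0747]
tool_rot: [0.001, 0.636, 0.772, 0.0]
contact_force: [1.0, -3.9, 0.4]
gripper_width: 0.653
grasp_force: 2.2
```

Request:
jog_arm(
  motion="65 -0.02 0 0 0 0 0; 65 -0.06 0 0 0 0 0; 65 -0.06 0 -0.06 0 0 0; 65 -0.08 0 -0.16 0 0 0; 65 -0.14 0 -0.2 0 0 0",
)

```text
time: 11.35
tool_pos: [0.5663, -0.0371, 0.1781]
tool_rot: [0.002, 0.636, 0.772, 0.002]
contact_force: [0.7, -0.2, 0.2]
gripper_width: 0.651
grasp_force: 0.0
```

Request:
jog_arm(
  motion="65 -0.1 0 0 0 0 0; 80 -0.1 0 0 0 0 0; 100 -0.1 0 0 0 0 0; 100 -0.1 0 0 0 0 0; 100 -0.1 0 0 0 0 0",
)

```text
time: 11.98
tool_pos: [0.5741, -0.0839, 0.1744]
tool_rot: [0.0, 0.635, 0.772, 0.001]
contact_force: [-0.4, 0.6, 0.0]
gripper_width: 1.0
grasp_force: 0.0
```

Run:
```python
from h import *
s=state();print(T(s["tool_pos"]),s["contact_force"])
look()
C,P=cloud("top")
z=P[...,2];m=(z>.124)&(z<.15)&(P[...,0]>.42)&(P[...,0]<.65)&(P[...,1]>-.02)&(P[...,1]<.16)
c,wh,a=rect(P[m]);print("cap",T(np.r_[c/1000,0]),wh)
cv2.imwrite("pics/c4.png",cv2.resize(C[150:250,200:380],None,fx=4.4,fy=4.4,interpolation=cv2.INTER_CUBIC)[:,:,::-1])
```

```text
[-134.5    0.2  174.4] [-0.39899746  0.62597915  0.02883888]
[52.6  4.7  0. ] [ 96.4 110.1] 11.25 438
[52.8  4.9  0. ] [74.2 90.9] 11.39 677
cap [32.9  4.8  0. ] [41. 40.]
```

View pics/c4.png

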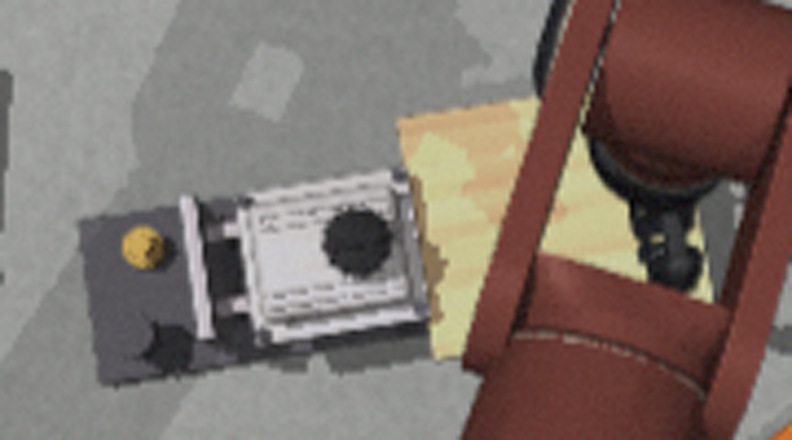

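Cover is fully on the rails, square (11.3°) but about 4.8 mm off to +y, with a gap of about 22 mm to the stop. I'll check the rail centreline, then nudge it with the cage.

Run:
```python
from h import *
P=np.load("P.npy").reshape(-1,3);P=P[~np.isnan(P[:,0])]
D=(P[:,:2]-O)*1000;x,y,z=D@EX,D@EY,P[:,2]
m=(x>15)&(x<115)&(z>.064)&(z<.076)
for s in(-1,1):
    k=m&(y*s>10)&(y*s<40);a=np.polyfit(x[k],y[k],1);print(k.sum(),np.median(y[k]),a[0]*57.3)
k=(x>122)&(x<148)&(z>.085)&(z<.1)&(abs(y)<70);print("stop y",y[k].min(),y[k].max(),x[k].mean())
plan(S(52.7,4.8,160),11.1)
```

```text
137 -23.658941321228166 -0.2839152945988507
130 23.966829542616978 -0.22036599379105934
stop y -44.565434513491624 44.91996803338559 134.4958898614565
shift [ 0.3748 -0.0094  0.0291] turn [ 0.0009 -0.      0.0002]
```

Request:
jog_arm(
  motion="100 0.1 -0.002 0 0 0 0; 100 0.2 -0.005 0 0 0 0; 100 0.3 -0.008 0 0 0 0; 100 0.375 -0.01 0.02 0 0 0; 100 0.375 -0.01 0.04 0 0 0",
)

```text
time: 12.7
tool_pos: [0.5329, 0.1007, 0.1546]
tool_rot: [0.001, 0.634, 0.773, 0.001]
contact_force: [0.1, -0.1, -0.5]
gripper_width: 1.001
grasp_force: 0.0
```

Run:
```python
from h import *
s=state();print(T(s["tool_pos"]))
plan(S(52.7,4.8,82),11.1)
```

```text
[ 54.6   5.1 154.6]
shift [-0.0039  0.0003  0.1451] turn [ 0.0014 -0.0001  0.0024]
```

Request:
jog_arm(
  motion="100 -0.003 0 0.04 0 0 0.001; 100 -0.003 0 0.08 0 0 0.001; 100 -0.003 0 0.12 0 0 0.001; 100 -0.003 0 0.135 0 0 0.001; 100 -0.003 0 0.145 0 0 0.001",
)

```text
time: 13.32
tool_pos: [0.5339, 0.0966, 0.0815]
tool_rot: [0.0, 0.636, 0.771, 0.0]
contact_force: [-0.4, 0.0, 1.3]
gripper_width: 1.0
grasp_force: 0.0
```

Request:
jog_arm(
  motion="93 0 0 0 0 0 0; 91 0 0 0 0 0 0; 90 0 0 0 0 0 0; 89 0 0 0 0 0 0; 89 0 0 0 0 0 0",
)

```text
time: 13.95
tool_pos: [0.5355, 0.097, 0.0835]
tool_rot: [0.002, 0.636, 0.771, 0.002]
contact_force: [4.2, 1.9, 3.9]
gripper_width: 0.892
grasp_force: 2.5
```

Run:
```python
from h import *
s=state();print(T(s["tool_pos"]),s["contact_force"],s["grasp_force"])
plan(S(T(s["tool_pos"])[0],.6,82),11.1)
```

```text
[50.5  3.3 83.5] [4.20464663 1.85232635 3.94461774] 2.4550017714500427
shift [0.     0.0053 0.0031] turn [ 0.0037  0.0003 -0.0015]
```

Request:
jog_arm(
  motion="89 0 0.002 0 0 0 0; 89 0 0.004 0 0 0 0; 89 0 0.006 0 0 0 0; 89 0 0.008 0 0 0 0; 89 0 0.008 0 0 0 0",
)

```text
time: 14.58
tool_pos: [0.537, 0.0976, 0.0814]
tool_rot: [-0.0, 0.636, 0.771, -0.0]
contact_force: [1.0, -0.5, 0.5]
gripper_width: 0.894
grasp_force: 0.0
```

Request:
jog_arm(
  motion="95 0 0 0 0 0 0; 100 0 0 0 0 0 0; 100 0 0 -0.03 0 0 0; 100 0 0 -0.1 0 0 0; 100 0 0 -0.2 0 0 0",
)

```text
time: 15.2
tool_pos: [0.5367, 0.0976, 0.1828]
tool_rot: [-0.0, 0.636, 0.771, -0.0]
contact_force: [0.4, 1.2, 0.8]
gripper_width: 0.999
grasp_force: 0.0
```

Request:
jog_arm(
  motion="100 -0.1 0 0 0 0 0; 100 -0.2 0 0 0 0 0; 80 -0.3 0 0 0 0 0; 65 -0.34 0 0 0 0 0; 65 -0.34 0 0 0 0 0",
)

```text
time: 15.82
tool_pos: [0.5703, -0.0699, 0.1829]
tool_rot: [0.001, 0.637, 0.771, 0.001]
contact_force: [0.4, 0.0, -0.5]
gripper_width: 0.648
grasp_force: 0.0
```

```bash
cat >> h.py <<'E'
def cap():
    C,P=cloud("top")
    z=P[...,2];m=(z>.115)&(z<.15)&(P[...,0]>.42)&(P[...,0]<.65)&(P[...,1]>.04)&(P[...,1]<.16)
    c,wh,a=rect(P[m]);print("cap",T(np.r_[c/1000,0]),wh,np.median(P[m][:,2]))
E
python3 - <<'E'
from h import *
s=state();print(T(s["tool_pos"]))
look();look();cap()
plan(S(-30,0,75),11.1)
E
```

```text
[-120.     1.3  182.9]
[52.4  4.6  0. ] [ 97.  110.2] 11.25 450
[52.8  4.7  0. ] [73.8 91.1] 11.69 690
[52.6  4.7  0. ] [ 96.1 110.1] 11.36 452
[52.7  5.2  0. ] [73.9 91.3] 10.29 695
cap [32.6  6.5  0. ] [42.  53.3] 0.13261227362463535
shift [0.176  0.0021 0.2146] turn [ 0.001  -0.0003 -0.0006]
```

The camera carries a bias of about 2 mm against the arm, so the cage only just touched the cover. I'll repeat it with a relative move.

Request:
jog_arm(
  motion="100 0.1 0 0 0 0 0; 100 0.2 0 0 0 0 0; 100 0.3 0 0 0 0 0; 100 0.34 0 0 0 0 0; 100 0.34 0 0.04 0 0 0",
)

```text
time: 16.6
tool_pos: [0.5387, 0.0992, 0.1636]
tool_rot: [0.002, 0.635, 0.773, 0.002]
contact_force: [0.4, 0.2, -0.6]
gripper_width: 1.0
grasp_force: 0.0
```

Request:
jog_arm(
  motion="100 0 0 0.05 0 0 0; 100 0 0 0.1 0 0 0; 100 0 0 0.15 0 0 0; 96 0 0 0.16 0 0 0; 91 0 0 0.16 0 0 0",
)

```text
time: 17.23
tool_pos: [0.5376, 0.0969, 0.0816]
tool_rot: [0.0, 0.637, 0.771, 0.0]
contact_force: [-0.1, 0.2, 0.4]
gripper_width: 0.909
grasp_force: 0.0
```

Run:
```python
from h import *
s=state();print(T(s["tool_pos"]),s["contact_force"],s["grasp_force"])
plan(S(T(s["tool_pos"])[0],-3,82),11.1)
```

```text
[50.   1.2 81.6] [-0.13245043  0.16393031  0.43705248] 0.0
shift [ 0.      0.0083 -0.0009] turn [ 0.0002  0.0001 -0.002 ]
```

Request:
jog_arm(
  motion="89 0 0 0 0 0 0; 89 0 0.002 0 0 0 0; 89 0 0.004 0 0 0 0; 89 0 0.006 0 0 0 0; 89 0 0.008 0 0 0 0",
)

```text
time: 17.85
tool_pos: [0.5415, 0.0984, 0.0826]
tool_rot: [0.0, 0.636, 0.772, 0.0]
contact_force: [-4.9, -1.8, 2.2]
gripper_width: 0.888
grasp_force: 2.7
```

Request:
jog_arm(
  motion="89 0 0 0 0 0 0; 95 0 0 0 0 0 0; 100 0 0 -0.02 0 0 0; 100 0 0 -0.1 0 0 0; 100 0 0 -0.2 0 0 0",
)

```text
time: 18.48
tool_pos: [0.5413, 0.0985, 0.183]
tool_rot: [0.0, 0.636, 0.771, 0.0]
contact_force: [0.5, 0.6, 0.6]
gripper_width: 1.0
grasp_force: 0.0
```

Request:
jog_arm(
  motion="100 -0.1 0 0 0 0 0; 100 -0.2 0 0 0 0 0; 80 -0.3 0 0 0 0 0; 65 -0.3 0 0 0 0 0; 65 -0.3 0 0 0 0 0",
)

```text
time: 19.1
tool_pos: [0.5705, -0.0486, 0.1828]
tool_rot: [0.001, 0.636, 0.771, 0.001]
contact_force: [0.2, -0.5, -1.7]
gripper_width: 0.652
grasp_force: 0.0
```

Run:
```python
from h import *
s=state();print(T(s["tool_pos"]))
look();look()
plan(S(-40,-2,75),11.1)
```

```text
[-99.2  -3.  182.8]
[53.   0.5  0. ] [ 95.8 110.2] 10.97 413
[53.1  1.   0. ] [74.4 91.2] 11.55 683
[53.1  0.2  0. ] [ 96.1 110.1] 11.08 410
[52.9  0.6  0. ] [73.4 91.3] 11.11 678
shift [ 0.1167 -0.0025  0.215 ] turn [ 0.0014  0.     -0.0006]
```

Centred within about 0.5 mm and square. Now the final push to the stop.

Request:
jog_arm(
  motion="65 0.06 -0.002 0.04 0 0 0; 65 0.115 -0.002 0.1 0 0 0; 65 0.115 -0.002 0.16 0 0 0; 65 0.115 -0.002 0.2 0 0 0; 65 0.115 -0.002 0.212 0 0 0",
)

```text
time: 19.82
tool_pos: [0.5576, 0.008, 0.0748]
tool_rot: [-0.0, 0.636, 0.772, -0.0]
contact_force: [0.7, 0.3, 0.4]
gripper_width: 0.652
grasp_force: 0.0
```

Run:
```python
from h import *
s=state();print(T(s["tool_pos"]),s["contact_force"])
plan(S(6,-2,76),11.1)
```

```text
[-41.1  -1.3  74.8] [0.71248791 0.25693128 0.35602619]
shift [ 0.0943  0.0013 -0.0023] turn [-0.0004 -0.0004 -0.001 ]
```

Request:
jog_arm(
  motion="65 0.025 0 0 0 0 0; 65 0.05 0 0 0 0 0; 65 0.07 0 0 0 0 0; 65 0.085 0 0 0 0 0; 65 0.094 0 0 0 0 0",
)

```text
time: 20.45
tool_pos: [0.5504, 0.0532, 0.0774]
tool_rot: [0.002, 0.636, 0.772, 0.001]
contact_force: [1.5, -5.7, 3.1]
gripper_width: 0.65
grasp_force: 2.9
```

Request:
jog_arm(
  motion="65 0.001 0 0 0 0 0; 65 0.002 0 0 0 0 0; 65 0.003 0 0 0 0 0; 65 0.004 0 0 0 0 0; 65 0.004 0 0 0 0 0",
)

```text
time: 21.08
tool_pos: [0.5501, 0.0546, 0.0773]
tool_rot: [0.002, 0.636, 0.771, 0.001]
contact_force: [0.9, -7.0, 2.7]
gripper_width: 0.654
grasp_force: 3.0
```

Request:
jog_arm(
  motion="65 0.0005 0 0 0 0 0; 65 0.001 0 0 0 0 0; 65 0.0015 0 0 0 0 0; 65 0.002 0 0 0 0 0; 65 0.002 0 0 0 0 0",
)

```text
time: 21.7
tool_pos: [0.5499, 0.0555, 0.0773]
tool_rot: [0.002, 0.636, 0.771, 0.001]
contact_force: [1.5, -6.3, 3.8]
gripper_width: 0.651
grasp_force: 3.1
```

Run:
```python
from h import *
s=state();print(T(s["tool_pos"]),s["contact_force"]);look()
```

```text
[ 7.  -2.9 77.3] [ 1.46780614 -6.25179909  3.82559017]
[54.5 42.1  0. ] [17.3 68.1] 18.29 102
[53.5 25.   0. ] [53.7 35.2] 85.75 153
```

Request:
jog_arm(
  motion="65 0.001 0 0 0 0 0; 65 0.002 0 0 0 0 0; 65 0.003 0 0 0 0 0; 65 0.004 0 0 0 0 0; 65 0.004 0 0 0 0 0",
)

```text
time: 22.38
tool_pos: [0.5496, 0.0575, 0.0773]
tool_rot: [0.002, 0.636, 0.771, 0.001]
contact_force: [1.6, -5.8, 4.2]
gripper_width: 0.65
grasp_force: 3.0
```

Request:
jog_arm(
  motion="65 0.001 0 0 0 0 0; 65 0.002 0 0 0 0 0; 65 0.003 0 0 0 0 0; 65 0.004 0 0 0 0 0; 65 0.004 0 0 0 0 0",
)

```text
time: 23.0
tool_pos: [0.5493, 0.0589, 0.0773]
tool_rot: [0.002, 0.636, 0.771, 0.0]
contact_force: [1.8, -7.3, 3.6]
gripper_width: 0.646
grasp_force: 4.0
```

Request:
jog_arm(
  motion="65 0.001 0 0 0 0 0; 65 0.002 0 0 0 0 0; 65 0.003 0 0 0 0 0; 65 0.004 0 0 0 0 0; 65 0.004 0 0 0 0 0",
)

```text
time: 23.62
tool_pos: [0.5493, 0.0591, 0.0774]
tool_rot: [0.004, 0.636, 0.771, -0.001]
contact_force: [2.3, -14.5, 3.5]
gripper_width: 0.654
grasp_force: 7.0
```

Request:
jog_arm(
  motion="65 0.001 0 0 0 0 0; 65 0.002 0 0 0 0 0; 65 0.003 0 0 0 0 0; 65 0.004 0 0 0 0 0; 65 0.004 0 0 0 0 0",
)

```text
time: 24.25
tool_pos: [0.5492, 0.0593, 0.0775]
tool_rot: [0.005, 0.636, 0.771, -0.002]
contact_force: [3.3, -20.7, 3.2]
gripper_width: 0.647
grasp_force: 10.0
```

The force is rising with no travel, so the cover is seated against the stop. I'll back off and look.

Request:
jog_arm(
  motion="65 -0.012 0 0 0 0 0; 65 -0.04 0 0 0 0 0; 65 -0.08 0 -0.02 0 0 0; 65 -0.1 0 -0.12 0 0 0; 65 -0.2 0 -0.2 0 0 0",
)

```text
time: 24.88
tool_pos: [0.5662, -0.0326, 0.1773]
tool_rot: [0.001, 0.635, 0.772, 0.001]
contact_force: [0.9, 0.1, -1.0]
gripper_width: 0.649
grasp_force: 0.0
```

Request:
jog_arm(
  motion="40 -0.1 0 0 0 0 0; 20 -0.1 0 0 0 0 0; 0 -0.1 0 0 0 0 0; 0 -0.1 0 0 0 0 0; 0 -0.1 0 0 0 0 0",
)

```text
time: 25.5
tool_pos: [0.5752, -0.0808, 0.1748]
tool_rot: [0.0, 0.636, 0.772, 0.0]
contact_force: [-0.1, -0.5, 0.0]
gripper_width: 0.004
grasp_force: 0.0
```

Run:
```python
from h import *
s=state();print(T(s["tool_pos"]),s["gripper_width"])
look();look();cap()
C,P=cloud("scene")
cv2.imwrite("pics/c5.png",cv2.resize(C[150:300,270:440],None,fx=4,fy=4,interpolation=cv2.INTER_CUBIC)[:,:,::-1])
plan(S(55,-1,160),11.1)
```

```text
[-131.6   -1.5  174.8] 0.004039661527174238
[72.8  0.2  0. ] [ 95.5 106.1] 10.43 331
[74.3  0.3  0. ] [73.4 90.2] 9.98 630
[72.6  0.3  0. ] [ 96.1 105.8] 9.88 328
[74.6  0.6  0. ] [72.2 90.4] 10.54 642
cap [70.  11.8  0. ] [42.8 78.9] 0.1315971171759629
shift [ 0.3743 -0.0019  0.0303] turn [ 0.0009  0.     -0.001 ]
```

View pics/c5.png

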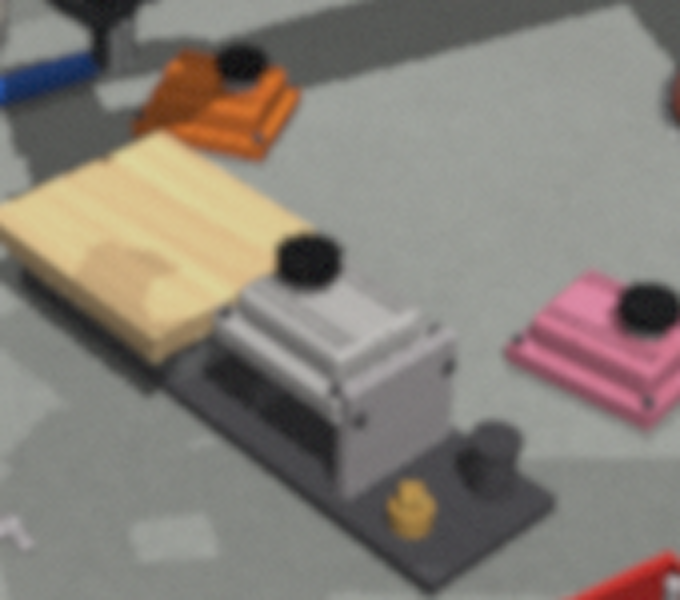

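Cover sits flush at the stop plate (crop px 400,410), cap still up at (308,260), with spring and plug undisturbed. Now I'll press the cap with shut fingers.

Request:
jog_arm(
  motion="0 0.1 0 0 0 0 0; 0 0.2 -0.001 0 0 0 0; 0 0.3 -0.002 0 0 0 0; 0 0.374 -0.002 0.01 0 0 0; 0 0.374 -0.002 0.03 0 0 0",
)

```text
time: 26.32
tool_pos: [0.5388, 0.1038, 0.1606]
tool_rot: [0.001, 0.635, 0.773, 0.001]
contact_force: [-0.1, 0.8, 0.0]
gripper_width: -0.001
grasp_force: 0.0
```

Request:
jog_arm(
  motion="0 0 0 0 0 0 0; 0 0 0 0.01 0 0 0; 0 0 0 0.02 0 0 0; 0 0 0 0.03 0 0 0; 0 0 0 0.04 0 0 0",
)

```text
time: 26.95
tool_pos: [0.539, 0.1013, 0.1398]
tool_rot: [0.0, 0.636, 0.771, 0.0]
contact_force: [-0.4, 0.2, 0.8]
gripper_width: 0.002
grasp_force: 0.0
```

Run:
```python
from h import *
s=state();print(T(s["tool_pos"]),s["contact_force"])
plan(S(55,-1,120),11.1)
```

```text
[ 54.1  -1.  139.8] [-0.4264108   0.15516191  0.80896442]
shift [ 0.0019 -0.0001  0.0396] turn [ 0.0009  0.0001 -0.0018]
```

Request:
jog_arm(
  motion="0 0 0 0.008 0 0 0; 0 0 0 0.014 0 0 0; 0 0 0 0.02 0 0 0; 0 0 0 0.026 0 0 0; 0 0 0 0.032 0 0 0",
)

```text
time: 27.58
tool_pos: [0.539, 0.1017, 0.1245]
tool_rot: [0.001, 0.636, 0.771, 0.001]
contact_force: [-3.7, -0.1, 5.7]
gripper_width: 0.002
grasp_force: 2.5
```

Request:
jog_arm(
  motion="0 0 0 0.002 0 0 0; 0 0 0 0.004 0 0 0; 0 0 0 0.006 0 0 0; 0 0 0 0.008 0 0 0; 0 0 0 0.008 0 0 0",
)

```text
time: 28.2
tool_pos: [0.5392, 0.1017, 0.1239]
tool_rot: [0.0, 0.636, 0.772, 0.0]
contact_force: [-11.8, -1.9, 21.1]
gripper_width: -0.002
grasp_force: 10.7
```

Request:
jog_arm(
  motion="0 0 0 0.002 0 0 0; 0 0 0 0.004 0 0 0; 0 0 0 0.006 0 0 0; 0 0 0 0.008 0 0 0; 0 0 0 0.008 0 0 0",
)

```text
time: 28.82
tool_pos: [0.5394, 0.1017, 0.1239]
tool_rot: [0.0, 0.636, 0.772, -0.0]
contact_force: [-24.0, -2.4, 39.7]
gripper_width: -0.003
grasp_force: 19.7
```

The cap bottomed out with 0.1239 at the tip against 0.1235 expected. I'll release, retreat and verify.

Request:
jog_arm(
  motion="0 0 0 -0.008 0 0 0; 0 0 0 -0.016 0 0 0; 0 0 0 -0.04 0 0 0; 0 0 0 -0.09 0 0 0; 0 0 0 -0.15 0 0 0",
)

```text
time: 29.45
tool_pos: [0.5384, 0.1016, 0.1909]
tool_rot: [-0.0, 0.636, 0.771, -0.0]
contact_force: [0.2, 0.3, -0.3]
gripper_width: 0.002
grasp_force: 0.0
```

Request:
jog_arm(
  motion="0 -0.1 0 0 0 0 0; 0 -0.2 0 0 0 0 0; 0 -0.3 0 0 0 0 0; 0 -0.4 0 0 0 0 0; 0 -0.45 0 0 0 0 0",
)

```text
time: 30.08
tool_pos: [0.582, -0.1218, 0.1909]
tool_rot: [0.001, 0.637, 0.771, 0.0]
contact_force: [-0.6, 0.2, 0.6]
gripper_width: 0.001
grasp_force: 0.0
```

Run:
```python
from h import *
s=state();print(T(s["tool_pos"]),s["contact_force"])
look();look();look()
print([(T(d["at"]),round(d["p"],2)) for d in place_of("top","cap_top")])
C,P=cloud("top")
D=(P[...,:2]-O)*1000;x,y,z=D@EX,D@EY,P[...,2]
k=(np.hypot(x-55,y)<14);print("cap z",np.nanmedian(z[k]))
# side-edge fit of box top and flange
for a,b in((.103,.113),(.080,.092)):
    m=(z>a)&(z<b)&(x>25)&(x<118)&(abs(y)<60)
    bins=np.arange(32,115,4);lo=[];hi=[]
    for q in bins:
        v=y[m&(abs(x-q)<2.5)];lo.append(v.min());hi.append(v.max())
    for e in(lo,hi):
        print(np.round(np.median(e),1),round(np.polyfit(bins,e,1)[0]*57.3,2))
C,P=cloud("scene")
cv2.imwrite("pics/c6.png",cv2.resize(C[150:300,270:440],None,fx=4,fy=4,interpolation=cv2.INTER_CUBIC)[:,:,::-1])
```

```text
[-173.2   -0.3  190.9] [-0.56695019  0.17226801  0.57517648]
[72.7 -0.2  0. ] [ 96.1 105.4] 10.47 328
[74.8  0.5  0. ] [72.5 90.7] 10.32 643
[72.9  0.3  0. ] [ 95.8 105.4] 10.88 321
[74.6  0.4  0. ] [72.5 90.9] 10.88 639
[73.   0.3  0. ] [ 95.7 105.7] 10.84 323
[74.8  0.5  0. ] [73.3 90.6] 9.57 648
[(array([-380.5,   64.5,   -3.2]), 0.75), (array([ 59.1,  -0.5, 127.9]), 0.66), (array([-232.4,  198.5,   60.4]), 0.59), (array([176.2, 191.5,  61.9]), 0.51)]
cap z 0.12407295638070803
-34.4 -0.42
36.4 -0.02
-46.1 -0.56
47.4 0.09
```

View pics/c6.png

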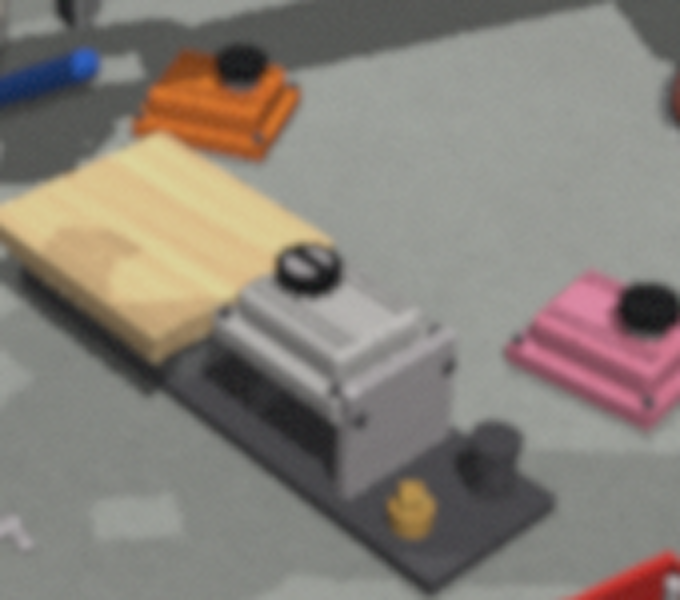

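The cap is down at (308,268), 124 mm high, and the cover is flush at the stop, centred within 0.5 mm and square. The bystanders are untouched.

```bash
python3 -c "
from plant import *
print(job_done())"
```

```text
the job is handed in; nothing more can be done
None
```

I slid the cover along the deck and rails to the stop, where it sits square and centred to within about 0.5 mm, then pressed the cap fully home, left the other bench items untouched, and handed the job in at about 31 s.

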